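Press-check a spring parcel scale at two corners

ROBOT

A 6-joint arm with a two-finger parallel gripper is mounted at the origin on the work surface. World frame = base frame: x ahead of the robot, y to its left, z up, the work surface at z = 0. Lengths are in m, angles in degrees, forces in N, time in s.
With the tool pointing down it reaches from about 0.4 to 0.825 m from the base axis. Payload 7 kg.
Tool frame: the origin (TCP) lies at the very end of the fingers, on their centre line; the grasp point (between the pads) lies 19 mm behind it (arm.tcp_to_grasp is the distance from the TCP to the grasp point, in m); z points along the fingers, x is the direction in which the jaws open and shut, and the axes are right-handed (so a half turn about z gives the same grasp; the last joint's range is limited). The gripper opens to 85 mm and grips with 20 to 120 N. Pads are 22 mm wide; open, the fingers measure 114 mm over their backs; the gripper's body (76 mm by 85 mm) begins 54 mm behind the grasp point. The pads swing forward as they close: fully open they stand 13 mm farther back than shut.
Start: joints at [80.678, 20.546, 0.682, 0, -70.136, -16.507], TCP at [0.294, 0.608, 0.231] pointing down, gripper open.
Joint ranges: [-176.03, 176.03], [-82.01, 121.73], [-58.28, 71.71], [-173.87, 95.51], [-174.79, -0.11], [-173.66, 173.66]. Speed limits (degrees/s): [136.94, 136.94, 172.46, 180, 180, 180].

INTERFACE

Orientations are given as a 3x3 rotation matrix whose columns are the frame's x, y, z axes.
In Python, from rig import arm gives the robot as it stands.
- The arm moves only by the shell command python3 -m handwheel 'ROWS' [OPENING] [FORCE]. ROWS is text: rows parted by semicolons, each of 6 numbers parted by spaces: the shift along the tool's x, y, z in mm, then the turn, a rotation vector about the tool's x, y, z in rad. A call has 1 to 12 rows; each row shifts and turns the commanded pose from where the row before left it, along the tool's axes as they then stand; what a row does not reach is not made up. A row lasts 1/8 s, in which the tool goes at most 62.5 mm and 10.7 degrees, less where a joint would pass 70% of its speed; a pose out of reach is approached as far as the arm can. A call with a gripper value outside its range is refused whole. OPENING is the closure in counts, from 0 (fully open) to 255 (shut), set as the call begins (- or left out, the last holds). The fingers move at their own pace and stop on an object; FORCE is the grip in N (left out, the last holds). Time passes only in rows, so rows that do not move let the fingers close. It gives the time, the measured TCP pose, the force and the opening at its end, in the units of the state.
- arm.state(): the state, without advancing time (a new reading comes with each control period).
- arm.grab_frame(name): name is "scene" or "side" or "wrist"; returns the picture (400x640x3 uint8, blue, green, red); there is no depth.
- arm.get_calibration(name): a dict with "fovy" (degrees; the focal length in pixels is half the picture's height over the tangent of half this angle, whatever the lens; pixels are square), "cx", "cy" (the principal point, pixels), "dist" ([k1, k2, p1, p2, k3] as OpenCV has them; the pictures are not rectified), "R" (3x3) and "t" (3): a world point X has camera coordinates R X + t. Camera axes: x right, y down, z forward; pixel columns grow to the right and rows downward; lengths in m; the calibration is good to about 2 mm. A picture is of the moment at which its call begins: read the wrist's pose just before it. get_calibration takes no time and is no camera call; for the wrist camera it gives the pose at the moment of the call.
- arm.hand_in(): hands the job in, once; it reports no verdict.
The state is a dict: "time": time; "joint_pos": joint angles; "dq": joint speeds; "joint_efforts": joint torques, N m; "tool_pos": TCP position; "tool_rot": TCP orientation; "wrist_force": force on the tool from outside, world axes, zero at the start; "torque": the same for the moment, N m; "opening": finger opening in m.
Only numpy, scipy, OpenCV 4.12 (cv2) and the standard library are available. Lean on these libraries where they do the work, as an engineer would, in place of code of your own. Each camera call takes 0.05 s, during which the arm holds its last target. There are 200 camera calls.

TASK

Before today's parcels are weighed, check that the spring scale does not stick off-centre. With the fingertips press down on the rubber pad of the platform's corner that is next to the dial and on the left as you stand facing the dial, until the needle points to the 1 kg mark (the long mark at the bottom of the dial, half a turn from zero), keep it there about a second and let the platform come all the way back to zero; then do the same on the pad of the diagonally opposite corner. Press gently so that the needle never gets as far as the next long mark, only press (do not shift or lift the scale), and leave everything else on the desk where it is.

Things in the scene. Friction and masses are not known exactly. Their poses are not given: they have to be found in the camera images.
- scale: spring parcel scale, loose, about 3.6 kg, on rubber feet: grey housing 310 x 166 mm, level square steel platform 180 x 180 mm on top, round dial at one end of the housing. Origin on the desk under the platform's centre; x points level from the dial to the platform, z up; left when facing the dial is +y. Platform top 120 mm above the desk unloaded; the housing and dial are nowhere higher than 95 mm.
- dial (a point): centre of the scale's white dial face (bezel 116 mm across), at x = -166, y = 0, z = 60 mm in the scale's frame; the face slopes 30 degrees down, away from the platform. 20 marks: short ones every 100 g, long ones every 500 g; zero at the top (towards the platform), 1 kg at the bottom (away from it).
- corner_one: rubber pad 44 x 44 x 4 mm on the platform's corner next to the dial, on the left as one faces the dial (x = -62, y = +62 mm in the scale's frame); pressed first. Origin at the centre of its underside; the surface to press is 4 mm above it, 124 mm above the desk when unloaded. It sinks with the platform. All four corners carry such pads.
- corner_two: the same kind of pad on the diagonally opposite corner of the platform (x = +62, y = -62 mm in the scale's frame), to be pressed second; the surface to press is 4 mm above its origin.
- needle (a joint): angle of the needle in rad, clockwise as read: 0 = zero, 1.57 = 500 g, 3.14 = 1 kg, 4.71 = 1.5 kg, 6.28 = 2 kg (end of travel). Driven by the platform, which sinks level, 15 mm per kg (one turn is 30 mm) wherever it is pressed: it starts to sink at about 0.4 N and stands at 1 kg under about 10.2 N. It springs back to 0 when let go.
- tape_dispenser: bystander: black desk tape dispenser 150 x 58 mm, 92 mm tall, beside the scale; origin at the centre of its underside
- stapler: bystander: stapler 130 x 34 x 46 mm, near the platform end of the scale; origin at the centre of its underside
- marker: bystander: marker pen lying on the desk, 140 mm long, 14 mm thick, near the dial; origin near its middle, on the desk
- parcel: bystander: small cardboard parcel 160 x 110 x 70 mm; origin at the centre of its underside
- mug: bystander: white mug 80 mm across, 95 mm tall; origin at the centre of its underside
- phone: bystander: smartphone lying flat, 158 x 75 x 8 mm; origin at the centre of its underside
- snack_box: bystander: yellow carton 75 x 110 x 60 mm; origin at the centre of its underside

How it is judged (in metres and radians):
On the way, in this order (a step that is already met when the one before it is completed fails the run):
1. fingers press the pad by the dial (corner_one) with the needle within about one short mark (0.33 rad) of 1 kg, for 0.8 s (value of joint needle between 2.81159 and 3.47159 rad and contact force between the fingers and corner_one above 5 N), for 0.8 s.
2. the platform is let go and the needle is back at zero (value of joint needle below 0.2 rad and contact force between the fingers and scale below 0.1 N), for 0.2 s.
3. fingers press the diagonally opposite pad (corner_two) with the needle within about one short mark (0.33 rad) of 1 kg, for 0.8 s (value of joint needle between 2.81159 and 3.47159 rad and contact force between the fingers and corner_two above 5 N), for 0.8 s.
At the end, for the whole second after the job is handed in: The needle is back within 0.2 rad of zero, the scale stands flat and at rest within 15 mm of where it was, and every other thing is within 20 mm of its starting place (value of joint needle below 0.2 rad and distance of scale from where it was at the start of the episode below 0.015 m and angle between scale's own z axis and vertical below 0.03 rad and linear speed of scale below 0.02 m/s and distance of each of tape_dispenser, stapler, marker, parcel, mug, phone, snack_box from where it was at the start of the episode below 0.02 m); the robot touches nothing.
It fails at once if the needle reaches the next long mark, 1.5 kg (4.7 rad) (value of joint needle above 4.7 rad).
It fails at once if the scale is shifted or lifted by more than 15 mm (distance of scale from where it was at the start of the episode above 0.015 m).
It fails at once if another thing on the desk is moved or lifted by more than 20 mm (distance of any of tape_dispenser, stapler, marker, parcel, mug, phone, snack_box from where it was at the start of the episode above 0.02 m).
It also fails if it takes over 58 s, if anything falls off the work surface, if the arm or the gripper's body presses on something with over 40 N, if the wrist force passes 120 N, or if a joint passes its speed limit or range.

## Working session

There is one attempt and no reset: what is moved stays moved. The work goes in short steps, Python scripts to look and compute and a shell command to move; the robot and the scene stay as the last step left them, time stands still between calls to the robot, and variables do not carry over. Pictures are saved under pics/ and viewed, about 8 in all and at most 12, crops included, and the job is handed in when it is done.

```bash
mkdir -p pics
cat > h.py <<'E'
import numpy as np, cv2
from rig import arm
def K(c):
    f=200/np.tan(np.radians(c["fovy"])/2); return np.array([[f,0,c["cx"]],[0,f,c["cy"]],[0,0,1.]])
def cast(c,px,z):
    p=cv2.undistortPoints(np.array(px,float).reshape(-1,1,2),K(c),np.array(c["dist"],float)).reshape(-1,2)
    R=np.array(c["R"]);t=np.array(c["t"]);o=-R.T@t
    d=np.c_[p,np.ones(len(p))]@R
    return o+d*((z-o[2])/d[:,2])[:,None]
def proj(c,X):
    R=np.array(c["R"],float);return cv2.projectPoints(np.array(X,float).reshape(-1,1,3),cv2.Rodrigues(R)[0],np.array(c["t"],float),K(c),np.array(c["dist"],float))[0].reshape(-1,2)
E
python3 - <<'E'
from h import *
s=arm.state();print(s)
for n in("scene","side"):
    c=arm.get_calibration(n);print(n,-np.array(c["R"]).T@c["t"],c["fovy"])
    cv2.imwrite(f"pics/{n}0.png",arm.grab_frame(n))
E
```

```text
{'time': 0.0, 'joint_pos': array([ 8.06760744e+01,  2.05908768e+01,  6.32082100e-01, -1.97636442e-02,
       -7.01351984e+01, -1.65080827e+01]), 'dq': array([ 0.01823712, -0.03475461,  0.03841055,  0.0361177 ,  0.06365563,
       -0.02671783]), 'joint_efforts': array([ 1.29946145e-06, -5.83320308e+01,  2.93410689e+01,  6.93692297e+00,
       -6.00228828e-03, -1.00832145e-05]), 'tool_pos': array([0.29392192, 0.6070996 , 0.23035825]), 'tool_rot': array([[-4.35839242e-01, -9.00024340e-01, -5.85911553e-04],
       [-9.00022990e-01,  4.35839608e-01, -1.56623460e-03],
       [ 1.66501272e-03, -1.55292631e-04, -9.99998602e-01]]), 'wrist_force': array([-1.36414651, -0.12844263, -0.04253599]), 'torque': array([0.01813538, 0.01483672, 0.01146733]), 'opening': 0.08590693376233759}
scene [1.21877789 0.50720374 1.25134175] 47.41154373257202
side [ 0.402019   -1.22660554  0.82129006] 51.388097127904366
```

View pics/scene0.png

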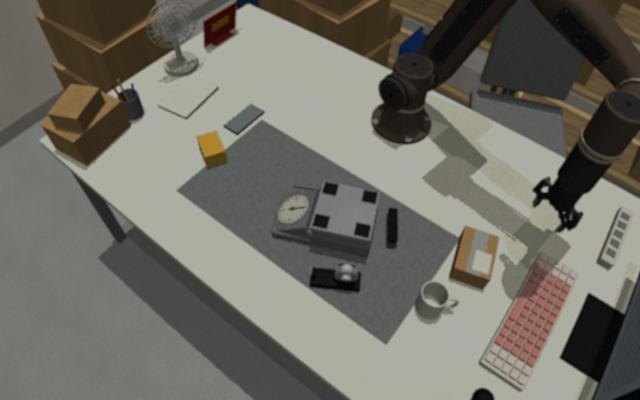

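View pics/side0.png

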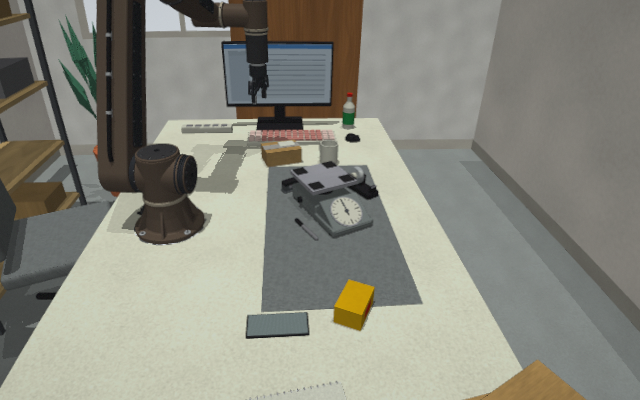

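The scene view shows the scale with its dial at (293,208) and pads at about (331,188), (369,197), (318,235) and (360,243). Seen from above, scale x points right in the image and y up, so corner_one is near (331,188) and corner_two near (360,243). The side view shows the same scale, with the dial at (347,211).

Run:
```python
from h import *
out=[]
for n,guess in(("scene",[(331,188),(369,197),(318,235),(360,243)]),("side",None)):
    c=arm.get_calibration(n);im=cv2.imread(f"pics/{n}0.png");g=cv2.cvtColor(im,cv2.COLOR_BGR2GRAY)
    x0,y0,x1,y1=(300,175,390,255) if n=="scene" else (275,155,375,200)
    m=np.zeros_like(g);m[y0:y1,x0:x1]=(g[y0:y1,x0:x1]<60)*255
    k,_,st,ce=cv2.connectedComponentsWithStats(m,connectivity=4)
    for i in range(1,k):
        if st[i,4]>25: print(n,st[i],ce[i].round(1),cast(c,[ce[i]],.124)[0].round(4))
    cv2.imwrite(f"pics/{n}c.png",cv2.resize(im[y0-20:y1+30,x0-40:x1+20],None,fx=5 if n=="scene" else 5,fy=5,interpolation=cv2.INTER_CUBIC)[:600,:800])
    # dial: 
c=arm.get_calibration("scene");print("dial",cast(c,[(293,208)],.06))
c=arm.get_calibration("side");print("dial",cast(c,[(347,211)],.06))
```

```text
scene [323 182  15  13 138] [330.  188.2] [0.5109 0.035  0.124 ]
scene [362 190  15  13 142] [369.3 196.3] [0.4599 0.1479 0.124 ]
scene [386 208   4  41 138] [387.7 229.6] [0.526  0.2577 0.124 ]
scene [313 215  16  13 158] [320.7 220.9] [0.6243 0.0861 0.124 ]
scene [355 223  15  14 160] [362.  229.8] [0.5734 0.1989 0.124 ]
scene [ 300  229   71   26 1207] [333.6 243.3] [0.6614 0.1612 0.124 ]
side [322 162  14   6  51] [328.6 164.1] [0.5703 0.19   0.124 ]
side [293 167  14   8  61] [299.6 170.7] [0.4578 0.1391 0.124 ]
side [339 175  16   7  67] [346.7 177.7] [0.6238 0.0769 0.124 ]
side [348 175  27  25 291] [363.3 189.4] [ 0.669  -0.0099  0.124 ]
side [282 177  17  16 146] [288.2 184. ] [0.4138 0.0394 0.124 ]
side [309 182  15   7  69] [315.8 185.2] [0.5088 0.0266 0.124 ]
side [318 190  16   6  40] [326.6 192.8] [ 0.5412 -0.0276  0.124 ]
side [294 196   9   4  27] [298.7 197.7] [ 0.4464 -0.0551  0.124 ]
dial [[ 0.60678644 -0.03610962  0.06      ]]
dial [[ 0.61139959 -0.04420314  0.06      ]]
```

View pics/scenec.png

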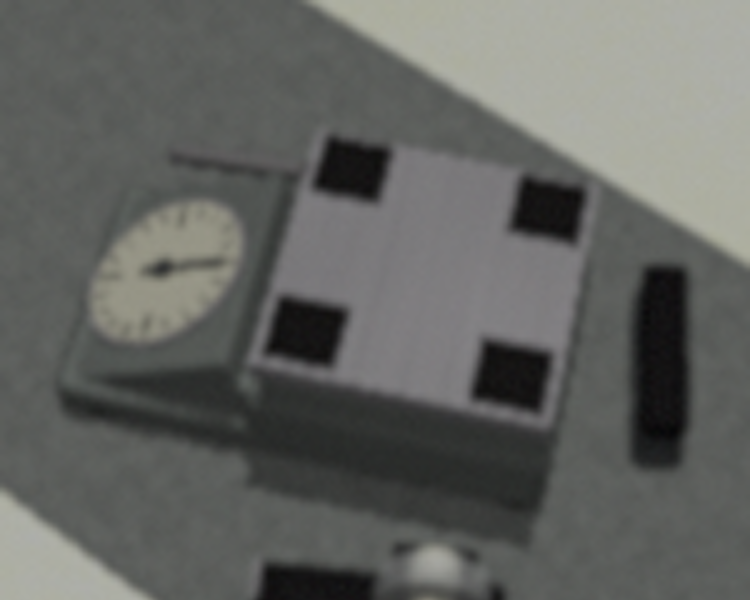

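Pad spacing comes out at 124 mm, and the dial is 166 mm from the centre, both as given. The two views differ by about 8 mm in y, well within a 44 mm pad. corner_one is near (0.510, 0.033) and corner_two near (0.572, 0.197). Next I shut the fingers and move over corner_one at z = 0.23.

```bash
python3 -m handwheel '36 -38 0 0 0 0;36 -38 0 0 0 0;36 -38 0 0 0 0;36 -38 0 0 0 0;36 -38 0 0 0 0;36 -38 0 0 0 0;36 -38 0 0 0 0;36 -38 0 0 0 0;36 -38 0 0 0 0;36 -38 0 0 0 0;36 -38 0 0 0 0;0 0 0 0 0 0' 255 30
cat > d.py <<'E'
import sys
from h import *
s=arm.state();t=np.array([float(a) for a in sys.argv[1:4]])
print("delta tool mm",(s["tool_rot"].T@(t-s["tool_pos"])*1000).round(1),"t",s["time"],"tcp",s["tool_pos"].round(4),"F",s["wrist_force"].round(2),"open",s["opening"])
E
python3 d.py .510 .033 .150
```

```text
time: 1.6
tool_pos: [0.4981, 0.066, 0.2309]
tool_rot: [[-0.44, -0.898, -0.001], [-0.898, 0.44, -0.001], [0.001, 0.001, -1.0]]
wrist_force: [-0.8, -0.4, -1.1]
opening: -0.0002
delta tool mm [ 24.4 -25.3  80.9] t 1.6 tcp [0.4981 0.066  0.2309] F [-0.85 -0.38 -1.05] open -0.00020248763468921143
```

```bash
python3 -m handwheel '12 -12 0 0 0 0;12 -13 0 0 0 0;0 0 20 0 0 0;0 0 30 0 0 0;0 0 30 0 0 0;0 0 0 0 0 0;0 0 0 0 0 0;0 0 0 0 0 0'
python3 d.py .510 .033 .124
python3 - <<'E'
from h import *
c=arm.get_calibration("scene");im=arm.grab_frame("scene");cv2.imwrite("pics/s1.png",cv2.resize(im[120:270,260:420],None,fx=4,fy=4,interpolation=cv2.INTER_CUBIC))
print(proj(c,arm.state()["tool_pos"])-[260,120])
c=arm.get_calibration("side");im=arm.grab_frame("side");a=cv2.resize(im[130:240,260:420],None,fx=4,fy=4,interpolation=cv2.INTER_CUBIC);cv2.imwrite("pics/s2.png",a)
E
```

```text
time: 2.6
tool_pos: [0.5107, 0.0368, 0.1527]
tool_rot: [[-0.435, -0.9, 0.002], [-0.9, 0.435, 0.001], [-0.002, -0.002, -1.0]]
wrist_force: [0.8, 0.6, -0.1]
opening: -0.0
delta tool mm [ 3.8 -1.  28.7] t 2.6 tcp [0.5107 0.0368 0.1527] F [ 0.75  0.56 -0.14] open -2.953327847615208e-05
[[70.90909865 62.83080588]]
```

View pics/s1.png

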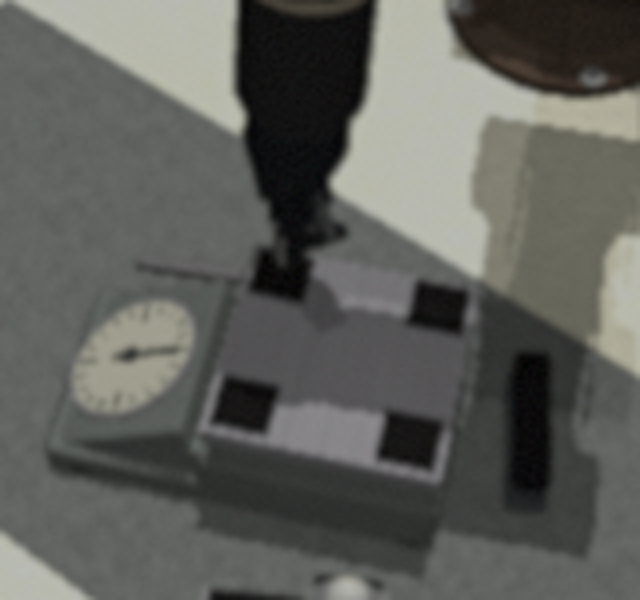

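View pics/s2.png

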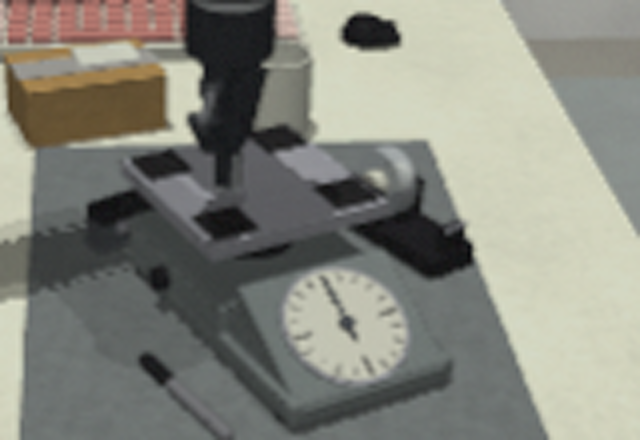

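The first crop shows the tip just above corner_one's pad at about (283,275), and the second shows it lining up with the pad at (228,222). The needle is at zero in both. I'll lower it in steps.

```bash
python3 -m handwheel '3 0 8 0 0 0;0 0 8 0 0 0;0 0 6 0 0 0;0 0 4 0 0 0;0 0 2 0 0 0;0 0 2 0 0 0;0 0 2 0 0 0;0 0 0 0 0 0;0 0 0 0 0 0;0 0 0 0 0 0'
python3 d.py .510 .033 .109
```

```text
time: 3.95
tool_pos: [0.5085, 0.0338, 0.1194]
tool_rot: [[-0.436, -0.9, 0.0], [-0.9, 0.436, 0.0], [-0.0, -0.0, -1.0]]
wrist_force: [-2.4, -1.0, 4.3]
opening: 0.0001
delta tool mm [ 0.  -1.7 10.4] t 3.95 tcp [0.5085 0.0338 0.1194] F [-2.41 -0.99  4.27] open 8.76470301705807e-05
```

```bash
python3 -m handwheel '0 0 3 0 0 0;0 0 3 0 0 0;0 0 2 0 0 0;0 0 2 0 0 0;0 0 0 0 0 0;0 0 0 0 0 0;0 0 0 0 0 0'
python3 d.py .510 .033 .109
python3 - <<'E'
from h import *
a=[cv2.resize(arm.grab_frame("side")[185:240,310:380],None,fx=8,fy=8,interpolation=cv2.INTER_CUBIC)]
cv2.imwrite("pics/p1.png",a[0])
E
```

```text
time: 4.82
tool_pos: [0.5087, 0.0338, 0.1098]
tool_rot: [[-0.435, -0.9, 0.0], [-0.9, 0.435, -0.0], [-0.0, -0.0, -1.0]]
wrist_force: [-4.8, -0.6, 10.6]
opening: -0.0001
delta tool mm [ 0.1 -1.5  0.8] t 4.825 tcp [0.5087 0.0338 0.1098] F [-4.77 -0.58 10.6 ] open -0.00013183952628275706
```

View pics/p1.png

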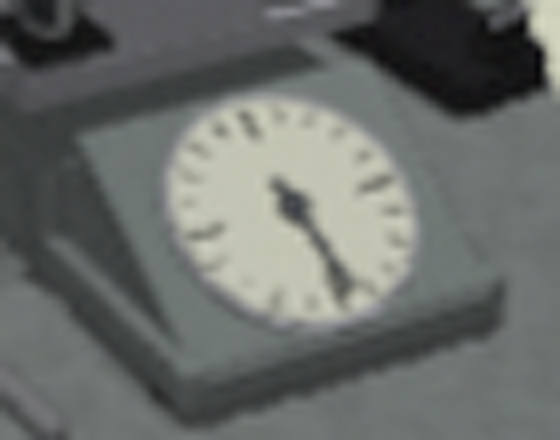

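The needle covers the 1 kg mark: centre (293,205), tip (343,297), zero mark at (248,122), all in line. Hold it there for about a second, then release.

```bash
python3 -m handwheel '0 0 0 0 0 0;0 0 0 0 0 0;0 0 0 0 0 0;0 0 0 0 0 0;0 0 0 0 0 0;0 0 0 0 0 0;0 0 0 0 0 0;0 0 0 0 0 0;0 0 0 0 0 0;0 0 0 0 0 0;0 0 0 0 0 0'
python3 d.py .510 .033 .109
python3 -m handwheel '0 0 -4 0 0 0;0 0 -5 0 0 0;0 0 -7 0 0 0;0 0 -12 0 0 0;0 0 -15 0 0 0;0 0 -5 0 0 0;0 0 0 0 0 0;0 0 0 0 0 0;0 0 0 0 0 0;0 0 0 0 0 0'
python3 d.py .571 .197 .155
python3 - <<'E'
from h import *
im=arm.grab_frame("side");cv2.imwrite("pics/r1.png",cv2.resize(im[150:250,280:400],None,fx=5,fy=5,interpolation=cv2.INTER_CUBIC))
im=arm.grab_frame("scene");g=cv2.cvtColor(im,cv2.COLOR_BGR2GRAY)
c=arm.get_calibration("scene");m=np.zeros_like(g);m[175:255,305:383]=(g[175:255,305:383]<55)*255
k,_,st,ce=cv2.connectedComponentsWithStats(m,connectivity=4)
for i in range(1,k):
    if st[i,4]>60: print(st[i],cast(c,[ce[i]],.124)[0].round(4))
E
```

```text
time: 6.25
tool_pos: [0.5087, 0.0338, 0.1098]
tool_rot: [[-0.435, -0.9, 0.0], [-0.9, 0.435, -0.0], [-0.0, -0.0, -1.0]]
wrist_force: [-3.9, -0.5, 10.1]
opening: 0.0004
delta tool mm [ 0.1 -1.5  0.8] t 6.25 tcp [0.5087 0.0338 0.1098] F [-3.95 -0.54 10.08] open 0.00036845191255709505
time: 7.5
tool_pos: [0.5084, 0.0337, 0.157]
tool_rot: [[-0.436, -0.9, -0.001], [-0.9, 0.436, -0.0], [0.0, 0.0, -1.0]]
wrist_force: [-0.7, -0.9, -0.4]
opening: -0.0001
delta tool mm [-174.3   14.8    1.9] t 7.5 tcp [0.5084 0.0337 0.157 ] F [-0.74 -0.94 -0.38] open -6.476360979734501e-05
[322 175  24  21 263] [0.4954 0.0312 0.124 ]
[362 191  15  13 147] [0.4613 0.1488 0.124 ]
[379 195   4  24  65] [0.4738 0.1999 0.124 ]
[313 214  17  14 164] [0.6226 0.0857 0.124 ]
[355 223  15  14 161] [0.5724 0.1986 0.124 ]
[305 230  65  25 794] [0.6559 0.1696 0.124 ]
```

View pics/r1.png

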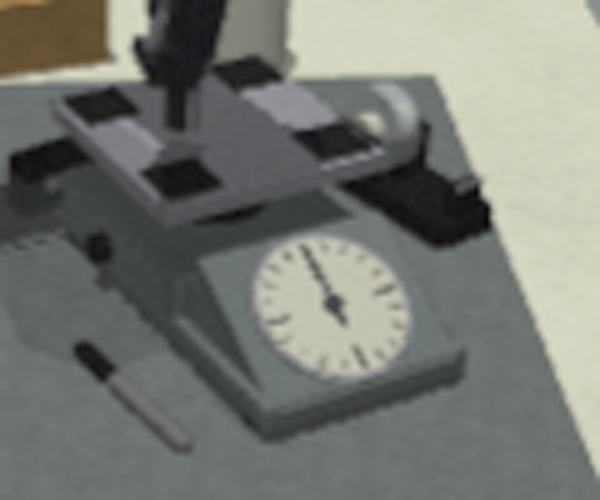

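The needle is back at zero (tip at (305,248)) and the other pads have not moved. Cross to corner_two at a safe height.

```bash
python3 -m handwheel '-20 2 0 0 0 0;-35 3 0 0 0 0;-40 3 0 0 0 0;-40 3 0 0 0 0;-25 3 0 0 0 0;-14 1 0 0 0 0;0 0 0 0 0 0;0 0 0 0 0 0;0 0 8 0 0 0;0 0 8 0 0 0;0 0 0 0 0 0;0 0 0 0 0 0'
python3 d.py .572 .197 .120
python3 - <<'E'
from h import *
im=arm.grab_frame("scene");cv2.imwrite("pics/s3.png",cv2.resize(im[150:260,290:400],None,fx=5,fy=5,interpolation=cv2.INTER_CUBIC))
E
```

```text
time: 9.1
tool_pos: [0.5709, 0.1968, 0.1413]
tool_rot: [[-0.436, -0.9, 0.0], [-0.9, 0.436, -0.0], [0.0, -0.0, -1.0]]
wrist_force: [0.4, -0.5, 0.4]
opening: 0.0002
delta tool mm [-0.6 -0.9 21.3] t 9.1 tcp [0.5709 0.1968 0.1413] F [ 0.43 -0.54  0.4 ] open 0.0002197554492002745
```

View pics/s3.png

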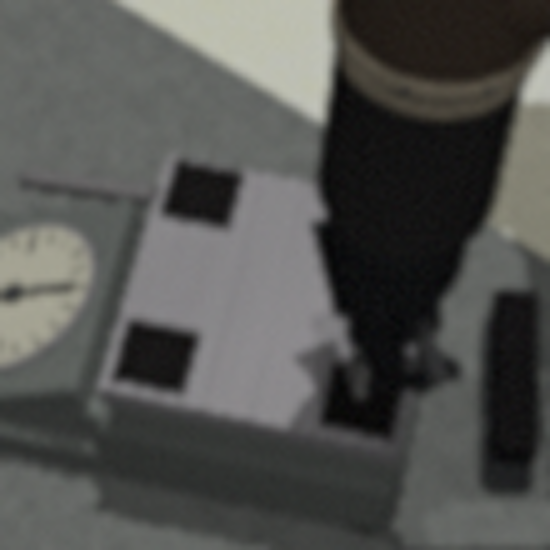

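The tip is over corner_two's pad at about (360,395) and clear of the stapler. I'll press to the same height as before, z about 0.110.

```bash
python3 -m handwheel '0 0 8 0 0 0;0 0 6 0 0 0;0 0 3 0 0 0;0 0 3 0 0 0;0 0 3 0 0 0;0 0 3 0 0 0;0 0 3 0 0 0;0 0 2 0 0 0;0 0 0 0 0 0;0 0 0 0 0 0;0 0 0 0 0 0'
python3 d.py .572 .197 .1098
python3 - <<'E'
from h import *
cv2.imwrite("pics/p2.png",cv2.resize(arm.grab_frame("side")[185:240,310:380],None,fx=8,fy=8,interpolation=cv2.INTER_CUBIC))
E
```

```text
time: 10.52
tool_pos: [0.5707, 0.1968, 0.1111]
tool_rot: [[-0.435, -0.9, 0.0], [-0.9, 0.435, -0.0], [-0.0, -0.0, -1.0]]
wrist_force: [-5.7, -1.0, 9.7]
opening: -0.0
delta tool mm [-0.7 -1.1  1.3] t 10.525 tcp [0.5707 0.1968 0.1111] F [-5.66 -1.01  9.72] open -3.304725443878819e-05
```

View pics/p2.png

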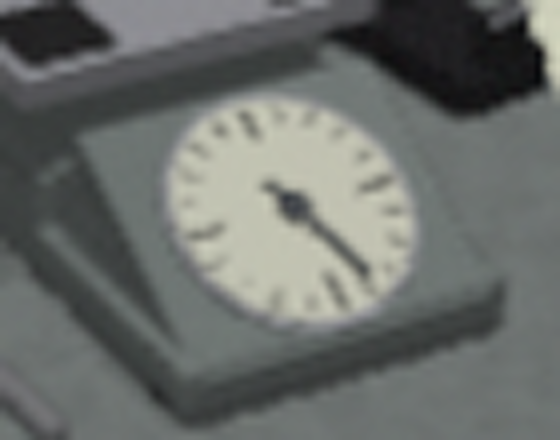

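The needle stops about one short mark before 1 kg (tip at (367,275), mark at (340,295)). Go 1.4 mm deeper and hold.

```bash
python3 -m handwheel '0 0 1.4 0 0 0;0 0 0 0 0 0;0 0 0 0 0 0;0 0 0 0 0 0'
python3 d.py .572 .197 .1098
python3 - <<'E'
from h import *
cv2.imwrite("pics/p3.png",cv2.resize(arm.grab_frame("side")[185:240,310:380],None,fx=8,fy=8,interpolation=cv2.INTER_CUBIC))
E
```

```text
time: 11.08
tool_pos: [0.5707, 0.1968, 0.1098]
tool_rot: [[-0.435, -0.9, 0.0], [-0.9, 0.435, -0.0], [-0.0, -0.0, -1.0]]
wrist_force: [-6.1, -1.8, 9.7]
opening: 0.0001
delta tool mm [-0.7 -1.1  0. ] t 11.075 tcp [0.5707 0.1968 0.1098] F [-6.1  -1.79  9.74] open 0.00014633423984468017
```

View pics/p3.png

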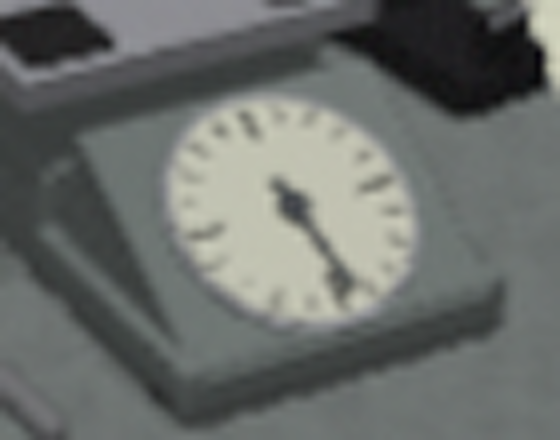

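The needle is now on the 1 kg mark, tip at (347,292). Hold for over a second, release, rise, and check.

```bash
python3 -m handwheel '0 0 0 0 0 0;0 0 0 0 0 0;0 0 0 0 0 0;0 0 0 0 0 0;0 0 0 0 0 0;0 0 0 0 0 0;0 0 0 0 0 0;0 0 0 0 0 0;0 0 0 0 0 0;0 0 0 0 0 0;0 0 0 0 0 0'
python3 -m handwheel '0 0 -4 0 0 0;0 0 -5 0 0 0;0 0 -7 0 0 0;0 0 -12 0 0 0;0 0 -20 0 0 0;0 0 -25 0 0 0;0 0 -25 0 0 0;0 0 -10 0 0 0;0 0 0 0 0 0;0 0 0 0 0 0;0 0 0 0 0 0;0 0 0 0 0 0'
python3 d.py .572 .197 .2
python3 - <<'E'
from h import *
for n in("side","scene"):
    im=arm.grab_frame(n)
    if n=="side": cv2.imwrite("pics/end.png",cv2.resize(im[120:350,230:400],None,fx=2.5,fy=2.5,interpolation=cv2.INTER_CUBIC))
c=arm.get_calibration("scene");g=cv2.cvtColor(im,cv2.COLOR_BGR2GRAY);m=np.zeros_like(g);m[175:255,305:383]=(g[175:255,305:383]<55)*255
k,_,st,ce=cv2.connectedComponentsWithStats(m,connectivity=4)
for i in range(1,k):
    if st[i,4]>60: print(st[i],cast(c,[ce[i]],.124)[0].round(4))
E
```

```text
time: 12.5
tool_pos: [0.5707, 0.1968, 0.1098]
tool_rot: [[-0.435, -0.9, 0.0], [-0.9, 0.435, -0.0], [-0.0, -0.0, -1.0]]
wrist_force: [-5.6, -1.5, 9.5]
opening: 0.0001
time: 14.0
tool_pos: [0.5707, 0.1968, 0.2162]
tool_rot: [[-0.436, -0.9, -0.001], [-0.9, 0.436, -0.001], [0.001, 0.001, -1.0]]
wrist_force: [0.8, 0.3, 0.1]
opening: 0.0004
delta tool mm [-0.8 -1.1 16.2] t 14.0 tcp [0.5707 0.1968 0.2162] F [0.8  0.29 0.14] open 0.0003608974312932094
[355 175  28  39 832] [0.443  0.1406 0.124 ]
[323 183  15  12 130] [0.5113 0.0355 0.124 ]
[313 215  16  13 150] [0.6243 0.0864 0.124 ]
[354 223  16  15 177] [0.5745 0.1991 0.124 ]
[305 230  65  25 737] [0.6569 0.1692 0.124 ]
```

View pics/end.png

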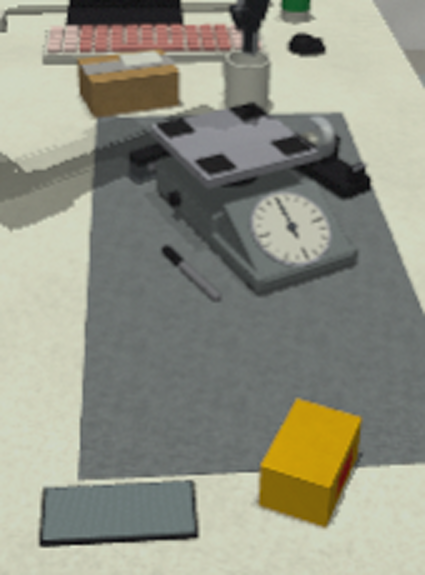

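The needle is back at zero (tip at (277,200)), nothing else has moved, and the fingers are clear.

```bash
python3 -c "
from rig import arm
print(arm.hand_in())"
```

```text
the job is handed in; nothing more can be done
None
```

I pressed both pads to the 1 kg mark with shut fingers, corner_one first and then corner_two. The job is handed in, with no verdict reported.

- **corner_one:** the needle sat on the 1 kg mark at about 10 N for well over a second, and came back to zero before I moved on.
- **corner_two:** the first press stopped about one short mark early, so I went 1.4 mm deeper. The needle then held on the mark at about 9.6 N for over a second.
- **Last checks:** the needle is at zero and the three pads visible at the end are within about 1.5 mm of their first positions. The other objects look unmoved in the side view; I did not measure them. The fingers hang 92 mm above the pad, with the wrist force at its usual noise level.
- **What disagreed:** the two cameras placed the pads about 8 mm apart in y, well within the 44 mm pad. A sideways force of 4 to 6 N showed at the wrist while pressing, but the scale did not shift measurably.

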